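Gather the loose nuts in one corner of a clamped parts tray

ROBOT

A 7-joint arm with a two-finger parallel gripper is mounted at the origin on a cart in front of the work surface, level with it; the furniture and walls round the work are solid. World frame = base frame: x ahead of the robot, y to its left, z up, the work surface at z = 0. Lengths are in m, angles in rad, forces in N, time in s.
With the tool pointing down it reaches from about 0.4 to 0.875 m from the base axis. Payload 19.3 kg.
Tool frame: the origin (TCP) lies at the very end of the fingers, on their centre line; the grasp point (between the pads) lies 19 mm behind it; z points along the fingers, y is the line along which they close (so a half turn about z gives the same grasp; the last joint's range is limited). The gripper opens to 85 mm and grips with 20 to 120 N. Pads are 22 mm wide; open, the fingers measure 114 mm over their backs; the gripper's body (76 mm by 85 mm) begins 54 mm behind the grasp point. The pads swing forward as they close: fully open they stand 13 mm farther back than shut.
Start: joints at [-1.394, 0.521, -0.036, 1.599, 0.021, 1.021, -0.113], TCP at [0.153, 0.606, 0.231] pointing down, gripper open.
Joint ranges: [-2.91, 2.91], [-0.3, 2.13], [-1.5, 1.42], [0.17, 2.43], [-1.26, 4.41], [0.16, 1.93], [-2.52, 2.52]. Speed limits (rad/s): [1.89, 1.89, 2.39, 2.39, 3.01, 3.01, 3.01].

INTERFACE

Orientations are given as [roll, pitch, yaw] about the fixed x, y, z axes, in that order (R = Rz(yaw) Ry(pitch) Rx(roll)).
In Python, from workcell import bot gives the robot as it stands.
- The arm moves only by the tool servo_tool, never from a script. Its argument "plan" is a list of rows, each a list of 7 numbers: the finger opening in cm, from 0 to 8.54, then the shift along the tool's x, y, z in cm, then the turn, a rotation vector about the tool's x, y, z in degrees. In form: [[fingers, x, y, z, wx, wy, wz], ...]. A call has 1 to 10 rows; each row is the pose to reach, as a shift and turn from the pose commanded when the call began, along the tool's axes at that moment; what a row does not reach only later rows make up. A row lasts 1/10 s, in which the tool goes at most 50 mm and 8.59 degrees, less where a joint would pass 70% of its speed; a pose out of reach is approached as far as the arm can. A call with a gripper value outside its range is refused whole. The fingers move at their own pace and stop on an object; "force" is the grip in N (left out, the last holds). Time passes only in rows, so rows that repeat a pose let the fingers close. It gives the time, the measured TCP pose, the force, the opening and the grip force at its end, in the units of the state.
- bot.observe(): the state, without advancing time (a new reading comes with each control period).
- bot.grab_frame(name): name is "side" or "top"; returns a dict with "frame" (480x640x3 uint8, blue, green, red), "mtx" (3x3 intrinsics, pixels), "k1" (the pictures are not rectified: a ray, as slopes to the right and down, at radius r is drawn at 1 + k1 r^2 times it, then the intrinsics apply), "R" (3x3) and "t" (3): a world point X has camera coordinates R X + t. Camera axes: x right, y down, z forward; pixel columns grow to the right and rows downward; lengths in m; the calibration is good to about 2 mm. A picture is of the moment at which its call begins. There is no depth.
- bot.job_done(): hands the job in; it is judged then, once.
The state is a dict: "clock": time; "qpos": joint angles; "qd": joint speeds; "joint_efforts": joint torques, N m; "position": TCP position; "tool_rot": TCP orientation; "force": force on the tool from outside, world axes, zero at the start; "moment": the same for the moment, N m; "grip_width": finger opening in m; "finger_force": force on a finger pad.
Only numpy, scipy, OpenCV 4.12 (cv2) and the standard library are available. Lean on these libraries where they do the work, as an engineer would, in place of code of your own. Each camera call takes 0.05 s, during which the arm holds its last target. There are 200 camera calls.

TASK

A blue tray of loose hex nuts is held on its dock by a captive wing nut: turn the orange wing nut a quarter turn counterclockwise (seen from above) until it stops and its clamp finger is clear of the tray. Then lift the tray by its black handle well clear of the dock, about a hand's breadth, and tilt it steeply so that all five nuts slide into the tray corner nearest the white beaker. Finish while still holding the tray in the air, tilted and still, with the nuts gathered in that corner; do not shift the beaker or the jar.

Things in the scene. Friction and masses are not known exactly. Their poses are not given: they have to be found in the camera images.
- dock: fixed aluminium base plate, 164 x 120 x 6 mm, under the tray, with an ear for the wing nut at its +x end and black stops 14 mm high round the tray (2 mm clearance; the tray lifts straight out). Origin: centre of its underside, on the worktop. x points along its length towards the wing nut (to the robot's right), y away from the robot, z up. The wing nut's axis is upright at x = +94 mm, y = 0.
- wing_nut (a joint): angle of the captive wing nut, rad, 0 to 1.6 (stop), growing counterclockwise from above; starts at 0 to 0.25 (clamped: its steel finger lies over a lug at the tray's end). At 1.3 or more the finger is clear of the tray. It turns about the upright axis, does not rise, has light friction (0.04 N m) and stays where it is left.
- wing_grip (a point): middle of the orange wing of the wing nut at the height to grip, 64 mm above the worktop, on the turning axis. The wing is an upright bar 44 mm long, 10 mm thick, from 49 to 75 mm above the worktop, and turns with the nut: the point's x axis runs along its length (the steel clamp finger lies below the wing and points to the point's -x), y across its thickness. Tray walls beside it rise to 34 mm.
- tray: loose blue open tray, 140 (x) x 100 (y) x 28 (z) mm outside, walls and floor 3 mm thick, 0.2 to 0.3 kg, in the dock, its underside 6 mm above the worktop. Origin: centre of its underside; x along its length towards the wing nut, y away from the robot. The inside is smooth: nuts begin to slide at a slope of about 10 degrees; at 30 degrees they also run along the walls into the lowest corner.
- handle_grip (a point): middle of the tray's black handle bar, 78 mm above the tray's underside. The bar bridges the tray's middle along the tray's y axis: 88 mm free length between the posts, 14 mm thick (along the tray's x), 20 mm tall, 37 mm above the wall tops. Site axes are the tray's axes.
- corner_plain_end (a point): inner floor corner of the tray on the far side (+y) at the end away from the wing nut: 67 mm to -x, 47 mm to +y of the tray's centre, 3 mm above its underside. It is the target corner when the beaker stands to the left (at negative x of the dock).
- corner_clamp_end (a point): inner floor corner of the tray on the far side (+y) at the wing nut's end: 67 mm to +x, 47 mm to +y of the tray's centre, 3 mm above its underside. It is the target corner when the beaker stands to the right (at positive x of the dock).
- nut_1: loose steel hex nut, 16 mm across flats, 8 mm high, 12 g, lying in the tray; origin at the centre of its underside
- nut_2: loose steel hex nut, 16 mm across flats, 8 mm high, 12 g, lying in the tray; origin at the centre of its underside
- nut_3: loose steel hex nut, 16 mm across flats, 8 mm high, 12 g, lying in the tray; origin at the centre of its underside
- nut_4: loose steel hex nut, 16 mm across flats, 8 mm high, 12 g, lying in the tray; origin at the centre of its underside
- nut_5: loose steel hex nut, 16 mm across flats, 8 mm high, 12 g, lying in the tray; origin at the centre of its underside
- beaker: white plastic beaker, 57 mm wide, 70 mm high, empty, standing beyond the tray, 125 to 150 mm from its middle line, at the left (60 to 90 mm to the dock's -x) or at the right (85 to 120 mm to its +x); origin at the centre of its underside. Leave it where it is.
- jar: white sample jar with a red cap, 52 mm wide, 80 mm high, standing in the other place; origin at the centre of its underside. Leave it where it is.
- microscope: fixed black and white microscope left of the work, 0.54 m tall, an obstacle: it fills world x 0.48 to 0.82, y 0.0 to 0.30 m, and its eyepieces overhang towards the robot 0.4 to 0.5 m up. Coming from the left, swing past it with the arm drawn back, the gripper within 0.4 m of the base axis; the lifted tray may be drawn nearer to the robot before it is tilted.
Things that resemble listed ones, but are neither listed nor needed, are in the scene too. What is shaped like the beaker but turquoise or yellow is not meant.

How it is judged:
By the outcome, as a careful person would: the job done as asked, in the order asked, and still so for the second after the job is handed in, while the arm keeps its last pose, push and grip.
It also fails if it takes over 58 s, if anything falls off the work surface, if the arm or the gripper's body presses on something with over 40 N, if the wrist force passes 120 N, or if a joint passes its speed limit or range.

## Working session

There is one attempt and no reset: what is moved stays moved. The work goes in short steps, Python scripts to look and compute and a tool call to move; the robot and the scene stay as the last step left them, time stands still between calls to the robot, and variables do not carry over. Pictures are saved under pics/ and viewed, at most 10 in all, crops included, and the job is handed in when it is done.

Besides the shell and the picture viewer there is one more tool, called after "Request:" as a command line: name --pt "numbers of a row" for each row, then --argument value for the rest. servo_tool: Moves the arm, as the interface text tells. Its arguments: {"type":"object","properties":{"plan":{"type":"array","items":{"type":"array","items":{"type":"number"}}},"force":{"type":"number"}},"required":["plan"]}

```bash
mkdir -p pics; python3 - <<'E'
from workcell import bot
import cv2,pickle
s=bot.observe();print(s)
d={}
for n in("top","side"):
    f=bot.grab_frame(n);d[n]=f;cv2.imwrite(f"pics/{n}0.png",f["frame"]);print(n,f["mtx"],f["k1"],f["R"],f["t"])
pickle.dump(d,open("f0.pkl","wb"))
E
```

```text
{'clock': 0.0, 'qpos': array([-1.39423203,  0.52200739, -0.03629913,  1.59994966,  0.02119694,
        1.02109574, -0.11281769]), 'qd': array([ 0.00113967, -0.00094513, -0.00020942, -0.00203159, -0.00046765,
       -0.0008461 , -0.00128447]), 'joint_efforts': array([ 1.03193397e-03, -9.27142024e+01,  1.98038064e+00, -3.69919574e+01,
        1.79157243e-02,  8.51655233e-03,  1.45423130e-06]), 'position': array([0.15264084, 0.60575806, 0.23075107]), 'tool_rot': array([-3.14052081e+00,  8.66342913e-05,  2.89477357e+00]), 'force': array([ 0.17233624, -0.11586159,  0.1924315 ]), 'moment': array([-0.00219804, -0.05433932,  0.02440351]), 'finger_force': 0.0, 'grip_width': 0.08523737157432457}
top [[445.58877534   0.         319.72445267]
 [  0.         445.58877534 237.44803931]
 [  0.           0.           1.        ]] -0.04830889683205972 [[-0.00442434 -0.99956926  0.02901244]
 [-0.99381358  0.0011755  -0.11105492]
 [ 0.11097298 -0.0293243  -0.9933907 ]] [-0.03161073  0.64815713  0.98164096]
side [[534.30853861   0.         312.72544071]
 [  0.         534.30853861 243.56743419]
 [  0.           0.           1.        ]] -0.1263747684979353 [[ 0.96031998 -0.27856924 -0.01359065]
 [-0.10760103 -0.32509861 -0.93953867]
 [ 0.25730827  0.90372013 -0.34217303]] [-0.60495156  0.14549618  1.19043228]
```

View pics/top0.png

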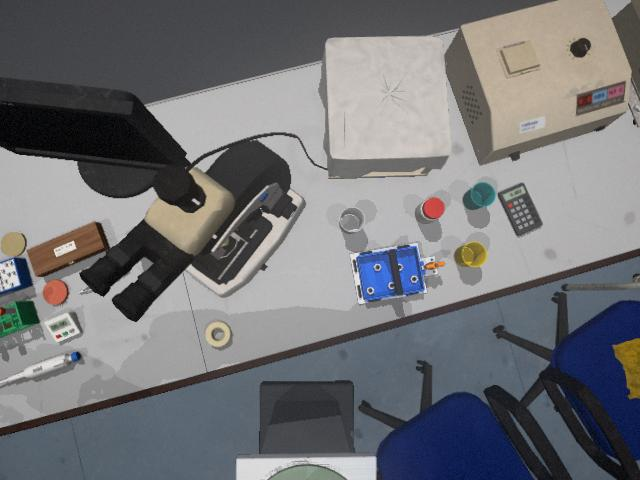

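View pics/side0.png

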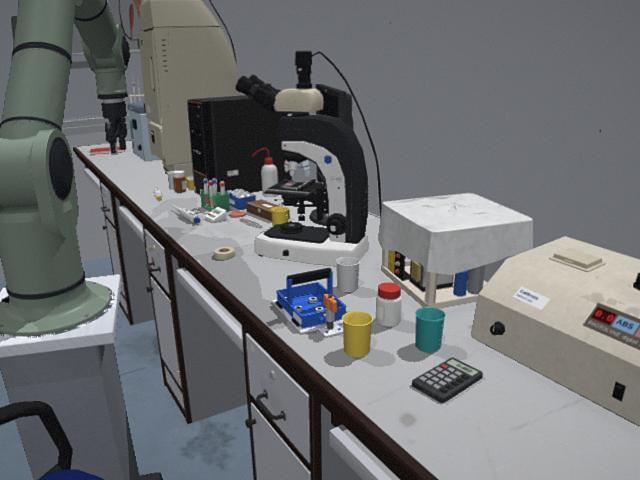

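Top view: the dock and tray are around (388,273), the orange wing at (434,266), the white beaker at (351,219) on the left, and the jar at (432,209). The target is therefore corner_plain_end. I'll take a closer look.

```bash
cat > h.py <<'E'
import numpy as np,cv2,pickle
from scipy.spatial.transform import Rotation as Ro
def proj(f,X):
    c=np.atleast_2d(X)@f["R"].T+f["t"];s=c[:,:2]/c[:,2:];s=s*(1+f["k1"]*(s**2).sum(1,keepdims=True))
    return s@f["mtx"][:2,:2].T+f["mtx"][:2,2]
def back(f,uv,z):
    p=cv2.undistortPoints(np.float64(uv).reshape(-1,1,2),f["mtx"],np.array([f["k1"],0,0,0.]))[:,0]
    d=np.c_[p,np.ones(len(p))]@f["R"];o=-f["R"].T@f["t"]
    return o+d*((z-o[2])/d[:,2])[:,None]
E
python3 - <<'E'
from h import *
d=pickle.load(open("f0.pkl","rb"))
a=cv2.resize(d["top"]["frame"][195:315,330:490],None,fx=5,fy=5,interpolation=cv2.INTER_CUBIC)
cv2.imwrite("pics/topc.png",a)
a=cv2.resize(d["side"]["frame"][245:345,260:420],None,fx=5,fy=5,interpolation=cv2.INTER_CUBIC)
cv2.imwrite("pics/sidec.png",a)
f=d["top"];h=cv2.cvtColor(f["frame"],cv2.COLOR_BGR2HSV)
m=cv2.inRange(h,(105,130,60),(125,255,255));m[:, :340]=0;m[:,440:]=0;m[:230]=0;m[310:]=0
p=cv2.findNonZero(m);r=cv2.minAreaRect(p);print(r)
b=cv2.boxPoints(r);w=back(f,b,.034);print(w,w.mean(0),np.linalg.norm(np.diff(w,axis=0),axis=1))
m=cv2.inRange(h,(5,130,120),(20,255,255));m[:, :424]=0;m[:,450:]=0;m[:255]=0;m[278:]=0
p=cv2.findNonZero(m)[:,0];print(len(p),back(f,p.mean(0),.07),p.min(0),p.max(0));print(back(f,cv2.boxPoints(cv2.minAreaRect(p)),.075))
print(-f["R"].T@f["t"])
E
```

```text
((392.14251708984375, 272.5488586425781), (46.041099548339844, 64.38541412353516), 80.31121826171875)
[[ 0.60722829 -0.11755095  0.034     ]
 [ 0.63184609 -0.26494576  0.034     ]
 [ 0.52763299 -0.27993127  0.034     ]
 [ 0.50417668 -0.13383378  0.034     ]] [ 0.56772101 -0.19906544  0.034     ] [0.14943649 0.10528502 0.14796849]
79 [[ 0.58322947 -0.28654722  0.07      ]] [425 262] [444 268]
[[ 0.58899409 -0.26441495  0.075     ]
 [ 0.58881646 -0.30699075  0.075     ]
 [ 0.57556343 -0.30653892  0.075     ]
 [ 0.57577165 -0.26402483  0.075     ]]
[ 0.53507188 -0.00357309  1.04805114]
```

View pics/topc.png

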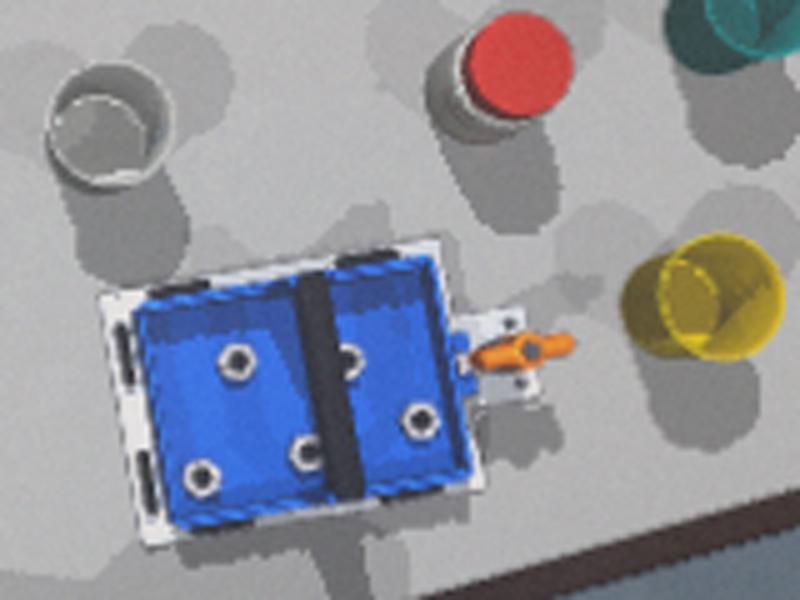

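View pics/sidec.png

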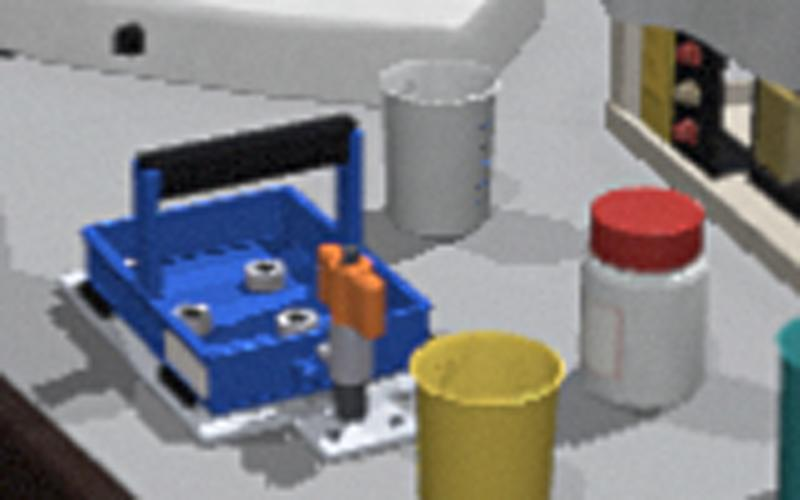

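```bash
cat >> h.py <<'E'
def c2(u): return np.float64(u)/5+[330,195]-.4
E
python3 - <<'E'
from h import *
from scipy.optimize import least_squares
f=pickle.load(open("f0.pkl","rb"))["top"]
pts=[([-82,60,6],(103,293)),([82,60,6],(440,240)),([82,-60,6],(487,488)),([-82,-60,6],(147,545)),
([-70,50,34],(137,312)),([70,50,34],(432,257)),([70,-50,34],(473,470)),([-70,-50,34],(178,528)),
([0,47,94],(313,277)),([0,-47,94],(347,496)),([94,0,77],(530,350))]
L=np.array([p[0] for p in pts])/1000;U=c2([p[1] for p in pts])
def W(q,L): c,s=np.cos(q[2]),np.sin(q[2]);return L@np.array([[c,-s,0],[s,c,0],[0,0,1]]).T+[q[0],q[1],0]
r=least_squares(lambda q:(proj(f,W(q,L))-U).ravel(),[.568,-.2,-1.4],loss='soft_l1')
print(r.x,np.degrees(r.x[2]));print((proj(f,W(r.x,L))-U).round(1).tolist())
q=r.x;np.save("q.npy",q)
w=back(f,c2([(472,360),(575,342)]),.07);v=w[1]-w[0];print("wing yaw",np.degrees(np.arctan2(v[1],v[0])),np.linalg.norm(v),w.mean(0))
print("grip",W(q,np.array([[.094,0,.064],[0,0,.084]])))
print("beaker top",back(f,c2([(110,124)]),.07),"jar",back(f,c2([(520,65)]),.08))
E
```

```text
[ 0.56733622 -0.19535099 -1.40602507] -80.5593022671048
[[-0.5, 0.5], [-0.1, -0.4], [0.2, 0.1], [-0.3, 0.8], [-0.2, -0.8], [0.3, 0.0], [0.4, 0.4], [-0.6, -0.6], [-0.3, 0.2], [0.9, -0.4], [0.3, 0.1]]
wing yaw -80.53126311564188 0.047261785443065404 [ 0.58297637 -0.28651995  0.07      ]
grip [[ 0.58275473 -0.28807784  0.064     ]
 [ 0.56733622 -0.19535099  0.084     ]]
beaker top [[ 0.6846543  -0.10357728  0.07      ]] jar [[ 0.7098245  -0.28625127  0.08      ]]
```

```bash
cat >> h.py <<'E'
def rel(s,p,yaw=None,R=None):
    A=Ro.from_euler('xyz',s["tool_rot"]);B=R if R is not None else Ro.from_euler('xyz',[np.pi,0,np.radians(yaw)])
    return np.r_[A.inv().apply(np.array(p)-s["position"])*100,(A.inv()*B).as_rotvec(degrees=True)].round(2).tolist()
E
python3 - <<'E'
import numpy as np
for k in range(1,11):
    t=np.radians(7*k);print([8.5,round(-39.5*np.sin(t),1),round(-39.5*(1-np.cos(t)),1),0,0,0,7*k])
E
```

```text
[8.5, np.float64(-4.8), np.float64(-0.3), 0, 0, 0, 7]
[8.5, np.float64(-9.6), np.float64(-1.2), 0, 0, 0, 14]
[8.5, np.float64(-14.2), np.float64(-2.6), 0, 0, 0, 21]
[8.5, np.float64(-18.5), np.float64(-4.6), 0, 0, 0, 28]
[8.5, np.float64(-22.7), np.float64(-7.1), 0, 0, 0, 35]
[8.5, np.float64(-26.4), np.float64(-10.1), 0, 0, 0, 42]
[8.5, np.float64(-29.8), np.float64(-13.6), 0, 0, 0, 49]
[8.5, np.float64(-32.7), np.float64(-17.4), 0, 0, 0, 56]
[8.5, np.float64(-35.2), np.float64(-21.6), 0, 0, 0, 63]
[8.5, np.float64(-37.1), np.float64(-26.0), 0, 0, 0, 70]
```

Request:
servo_tool --pt "4.5 0 -4.6 0 0 0 0" --pt "4.5 0 -9.2 0 0 0 0" --pt "4.5 0 -13.8 0 0 0 0" --pt "4.5 0 -18.4 0 0 0 0" --pt "4.5 0 -23 0 0 0 0" --pt "4.5 0 -23 0 0 0 0"

```text
clock: 0.7
position: [0.0958, 0.3781, 0.2311]
tool_rot: [-3.139, 0.001, 2.895]
force: [1.1, 0.6, -0.3]
grip_width: 0.045
finger_force: 0.0
```

Request:
servo_tool --pt "4.5 -4.8 -0.3 0 0 0 7" --pt "4.5 -9.6 -1.2 0 0 0 14" --pt "4.5 -14.2 -2.6 0 0 0 21" --pt "4.5 -18.5 -4.6 0 0 0 28" --pt "4.5 -22.7 -7.1 0 0 0 35" --pt "4.5 -26.4 -10.1 0 0 0 42" --pt "4.5 -29.8 -13.6 0 0 0 49" --pt "4.5 -32.7 -17.4 0 0 0 56" --pt "4.5 -35.2 -21.6 0 0 0 63" --pt "4.5 -37.1 -26.0 0 0 0 70"

```text
clock: 1.7
position: [0.3935, 0.0383, 0.2314]
tool_rot: [3.141, 0.0, 1.668]
force: [1.6, -0.6, 0.4]
grip_width: 0.045
finger_force: 0.0
```

Request:
servo_tool --pt "4.5 -4.8 -0.3 0 0 0 7" --pt "4.5 -9.6 -1.2 0 0 0 14" --pt "4.5 -14.2 -2.6 0 0 0 21" --pt "4.5 -18.5 -4.6 0 0 0 28" --pt "4.5 -18.5 -4.6 0 0 0 28" --pt "4.5 -18.5 -4.6 0 0 0 28"

```text
clock: 2.3
position: [0.3657, -0.1491, 0.2313]
tool_rot: [3.142, 0.0, 1.183]
force: [0.4, -0.0, -0.2]
grip_width: 0.0451
finger_force: 0.0
```

```bash
python3 - <<'E'
from h import *
from workcell import bot
s=bot.observe();print(s["position"],s["tool_rot"],s["qpos"].round(2))
print(rel(s,[.583,-.288,.13],99.5))
E
```

```text
[ 0.36570441 -0.1491278   0.23129967] [3.14159193e+00 1.97243065e-04 1.18260066e+00] [-0.39  0.19  0.72  2.19 -0.17  0.82  0.05]
[-4.63, 25.37, 10.13, -0.0, 0.01, -31.74]
```

Request:
servo_tool --pt "4.5 -0.8 4.2 1.2 0 0 -5.3" --pt "4.5 -1.5 8.5 2.4 0 0 -10.6" --pt "4.5 -2.3 12.7 3.6 0 0 -15.9" --pt "4.5 -3.1 16.9 4.7 0 0 -21.2" --pt "4.5 -3.9 21.1 6 0 0 -26.4" --pt "4.5 -4.6 25.4 7.1 0 0 -31.7" --pt "4.5 -4.6 25.4 7.1 0 0 -31.7" --pt "4.5 -4.6 25.4 7.1 0 0 -31.7"

```text
clock: 3.1
position: [0.5841, -0.2858, 0.159]
tool_rot: [-3.14, -0.001, 1.739]
force: [-0.5, 0.1, -0.8]
grip_width: 0.0452
finger_force: 0.0
```

```bash
python3 - <<'E'
from h import *
from workcell import bot
s=bot.observe();print(s["position"],s["tool_rot"],s["qpos"].round(2))
print(rel(s,[.583,-.288,.045],99.5))
a=bot.grab_frame("top")["frame"][215:305,350:470];b=bot.grab_frame("side")["frame"][225:345,260:420]
cv2.imwrite("pics/a1.png",np.hstack([cv2.resize(x,(400,300),interpolation=2) for x in(a,b)]))
E
```

```text
[ 0.58407985 -0.28575756  0.15898702] [-3.14000159e+00 -1.12503602e-03  1.73877042e+00] [ 0.08  0.69  0.45  1.61 -0.36  0.93  0.83]
[-0.22, -0.13, 11.4, -0.09, -0.06, 0.12]
```

View pics/a1.png

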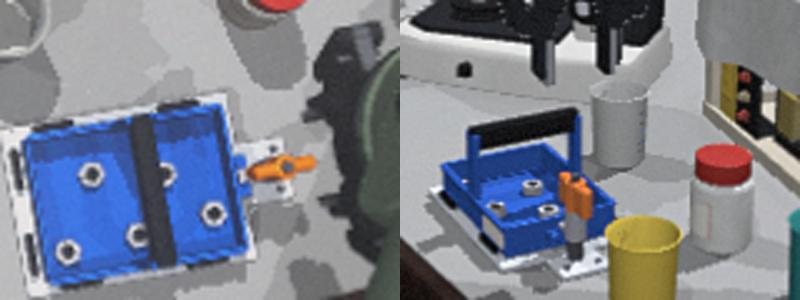

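The open fingers are above the orange wing: at (575,60) against (575,195) in the side view. I'll descend.

Request:
servo_tool --pt "4.5 -0.2 -0.1 3 0 0 0" --pt "4.5 -0.2 -0.1 6 0 0 0" --pt "4.5 -0.2 -0.1 8.5 0 0 0" --pt "4.5 -0.2 -0.1 10 0 0 0" --pt "4.5 -0.2 -0.1 11.4 0 0 0" --pt "4.5 -0.2 -0.1 11.4 0 0 0"

```text
clock: 3.8
position: [0.5827, -0.2883, 0.0454]
tool_rot: [-3.14, -0.001, 1.738]
force: [-0.1, 0.8, 0.0]
grip_width: 0.045
finger_force: 0.0
```

Request:
servo_tool --pt "0.5 0 0 0 0 0 0" --pt "0.5 0 0 0 0 0 0" --pt "0.5 0 0 0 0 0 0" --pt "0.5 0 0 0 0 0 0" --pt "0.5 0 0 0 0 0 0" --pt "0.5 0 0 0 0 0 0" --force 30

```text
clock: 4.4
position: [0.5828, -0.2894, 0.0475]
tool_rot: [3.141, 0.0, 1.737]
force: [-4.4, 1.3, 7.0]
grip_width: 0.0148
finger_force: 29.1
```

Request:
servo_tool --pt "0.5 0 0 0 0 0 -5" --pt "0.5 0 0 0 0 0 -12" --pt "0.5 0 0 0 0 0 -19" --pt "0.5 0 0 0 0 0 -26" --pt "0.5 0 0 0 0 0 -33" --pt "0.5 0 0 0 0 0 -40" --pt "0.5 0 0 0 0 0 -45" --pt "0.5 0 0 0 0 0 -45" --force 50

```text
clock: 5.2
position: [0.5842, -0.2885, 0.0477]
tool_rot: [3.14, 0.002, 2.527]
force: [1.3, 4.6, 4.5]
grip_width: 0.0134
finger_force: 48.9
```

```bash
python3 - <<'E'
from h import *
from workcell import bot
s=bot.observe();print(s["position"],s["tool_rot"],s["qpos"].round(2),s["moment"],s["force"],s["grip_width"])
a=bot.grab_frame("top")["frame"][215:305,350:470];b=bot.grab_frame("side")["frame"][245:335,300:420]
cv2.imwrite("pics/a2.png",np.hstack([cv2.resize(x,(400,300),interpolation=2) for x in(a,b)]))
E
```

```text
[ 0.58424795 -0.28852058  0.04770829] [3.13994060e+00 1.77744729e-03 2.52668882e+00] [ 0.26  0.8   0.17  1.65 -0.19  0.71  1.48] [ 1.0676223  -0.41634451  0.0074013 ] [1.32034159 4.62555786 4.52237655] 0.013353695916075381
```

View pics/a2.png

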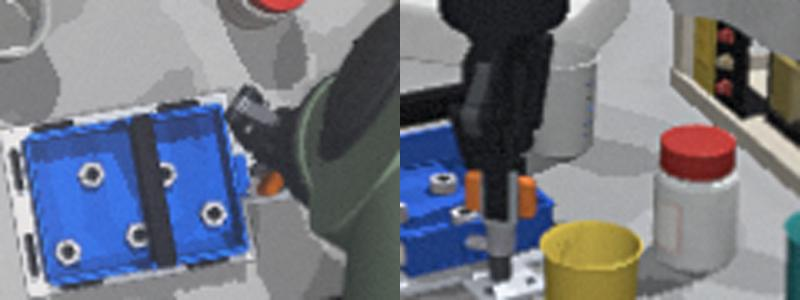

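The wing turns with the gripper: orange shows on both sides of the pad at (475,195) and (527,195). I'll continue to the stop.

Request:
servo_tool --pt "0.5 0 0 0 0 0 -6" --pt "0.5 0 0 0 0 0 -13" --pt "0.5 0 0 0 0 0 -20" --pt "0.5 0 0 0 0 0 -27" --pt "0.5 0 0 0 0 0 -34" --pt "0.5 0 0 0 0 0 -40" --pt "0.5 0 0 0 0 0 -45" --pt "0.5 0 0 0 0 0 -45"

```text
clock: 6.1
position: [0.5846, -0.2869, 0.0476]
tool_rot: [3.14, 0.003, -2.97]
force: [2.2, 12.9, 8.5]
grip_width: 0.0135
finger_force: 49.5
```

```bash
python3 - <<'E'
from workcell import bot
s=bot.observe();print(s["position"],s["tool_rot"],s["qpos"].round(2),s["moment"],s["force"],s["grip_width"])
E
```

```text
[ 0.58463854 -0.28691293  0.0476445 ] [ 3.14013988e+00  2.67974269e-03 -2.97024167e+00] [ 0.39  0.78 -0.03  1.65  0.03  0.71  2.08] [ 2.86531937 -0.46628451  0.06308873] [ 2.2407119  12.94344033  8.50486414] 0.013506901667333768
```

Request:
servo_tool --pt "0.5 0 0 0 0 0 -2" --pt "0.5 0 0 0 0 0 -4" --pt "0.5 0 0 0 0 0 -4" --pt "0.5 0 0 0 0 0 -4"

```text
clock: 6.5
position: [0.5847, -0.2868, 0.0477]
tool_rot: [3.14, 0.003, -2.904]
force: [1.6, 13.0, 8.2]
grip_width: 0.0135
finger_force: 49.6
```

```bash
python3 - <<'E'
from workcell import bot
s=bot.observe();print(s["position"],s["tool_rot"],s["qpos"].round(2),s["moment"],s["force"],s["grip_width"])
E
```

```text
[ 0.58466085 -0.28675612  0.04766054] [ 3.14032516e+00  2.64044313e-03 -2.90387815e+00] [ 0.4   0.78 -0.05  1.65  0.05  0.71  2.13] [ 3.01827461 -0.41515769 -0.24397657] [ 1.64966199 13.00172047  8.17866791] 0.01345122164885884
```

The moment has jumped to 0.24 N m, so the stop is reached. I'll release and rise.

Request:
servo_tool --pt "4 0 0 0 0 0 4" --pt "4 0 0 0 0 0 4" --pt "4 0 0 0 0 0 4" --pt "4 0 0 -2 0 0 4" --pt "4 0 0 -6 0 0 4" --pt "4 0 0 -10 0 0 4" --pt "4 0 0 -13 0 0 4" --pt "4 0 0 -13 0 0 4"

```text
clock: 7.3
position: [0.5848, -0.2902, 0.181]
tool_rot: [-3.138, 0.005, -2.974]
force: [-0.2, -0.4, -0.3]
grip_width: 0.0402
finger_force: 0.0
```

```bash
python3 - <<'E'
from h import *
from workcell import bot
s=bot.observe();print(s["position"],s["tool_rot"],s["qpos"].round(2),s["force"],s["grip_width"])
print(rel(s,[.5675,-.1955,.12],-170.5))
a=bot.grab_frame("top")["frame"][215:305,350:470];b=bot.grab_frame("side")["frame"][225:345,260:420]
cv2.imwrite("pics/a3.png",np.hstack([cv2.resize(x,(400,300),interpolation=2) for x in(a,b)]))
E
```

```text
[ 0.58478493 -0.29020874  0.1810165 ] [-3.13760687  0.00542108 -2.97383364] [ 0.39  0.61 -0.03  1.57  0.02  0.95  2.09] [-0.18198433 -0.37447922 -0.25243729] 0.040201558084205655
[0.16, 9.65, 6.06, -0.23, 0.31, 0.11]
```

View pics/a3.png

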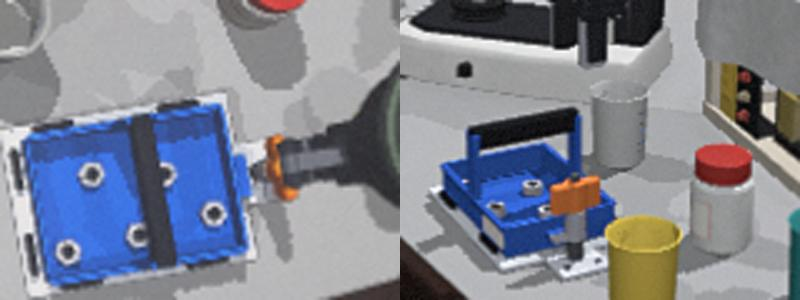

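The wing now stands across the dock, turned a quarter, and the tray hasn't moved. I'll go to the handle and turn the wrist half way round for joint margin.

Request:
servo_tool --pt "4 0 1 0 0 0 8" --pt "4 0 2 0 0 0 16" --pt "4 0 3 0 0 0 24" --pt "4 0 4 0 0 0 32" --pt "4 0 5 0 0 0 40" --pt "4 0 6 0 0 0 48" --pt "4 0 7 0 0 0 56" --pt "4 0.1 8 0 0 0 64" --pt "4 0.2 9 0 0 0 72" --pt "4 0.2 9.6 0 0 0 80"

```text
clock: 8.4
position: [0.5644, -0.1939, 0.1751]
tool_rot: [-3.14, -0.001, 1.908]
force: [-0.0, -0.7, -0.1]
grip_width: 0.04
finger_force: 0.0
```

Request:
servo_tool --pt "4 0 0 0 0 0 8" --pt "4 0 0 0 0 0 16" --pt "4 0 0 0 0 0 24" --pt "4 0 0 0 0 0 32" --pt "4 0 0 0 0 0 40" --pt "4 0 0 0 0 0 48" --pt "4 0 0 0 0 0 56" --pt "4 0 0 0 0 0 64" --pt "4 0 0 0 0 0 72" --pt "4 0 0 0 0 0 80"

```text
clock: 9.4
position: [0.5646, -0.1947, 0.1752]
tool_rot: [-3.141, 0.002, 0.511]
force: [0.3, -0.1, -0.3]
grip_width: 0.0402
finger_force: 0.0
```

Request:
servo_tool --pt "4 0 0 0 0 0 8" --pt "4 0 0 0 0 0 16" --pt "4 0 0 0 0 0 20" --pt "4 0 0 0 0 0 20" --pt "4 0 0 0 0 0 20"

```text
clock: 9.9
position: [0.5648, -0.1946, 0.1756]
tool_rot: [3.141, 0.001, 0.17]
force: [-0.3, 0.3, -0.4]
grip_width: 0.0401
finger_force: 0.0
```

```bash
python3 - <<'E'
from h import *
from workcell import bot
s=bot.observe();print(s["position"],s["tool_rot"],s["qpos"].round(2),s["force"],s["grip_width"])
print(rel(s,[.5675,-.1955,.065],9.44))
E
```

```text
[ 0.56483159 -0.19464345  0.17559784] [3.14138623e+00 1.44434054e-03 1.69584297e-01] [-0.28  0.69  0.8   1.76 -0.59  0.96 -0.64] [-0.26524389  0.28803638 -0.37499081] 0.04011810165806651
[0.26, 0.13, 11.06, 0.01, 0.08, 0.28]
```

Request:
servo_tool --pt "4 0.3 0.1 3 0 0 0.3" --pt "4 0.3 0.1 6 0 0 0.3" --pt "4 0.3 0.1 8.5 0 0 0.3" --pt "4 0.3 0.1 10 0 0 0.3" --pt "4 0.3 0.1 11 0 0 0.3" --pt "4 0.3 0.1 11 0 0 0.3"

```text
clock: 10.5
position: [0.568, -0.1952, 0.0657]
tool_rot: [-3.141, 0.001, 0.162]
force: [-0.8, 0.0, 0.1]
grip_width: 0.0398
finger_force: 0.0
```

Request:
servo_tool --pt "0.5 0 0 0 0 0 0" --pt "0.5 0 0 0 0 0 0" --pt "0.5 0 0 0 0 0 0" --pt "0.5 0 0 0 0 0 0" --pt "0.5 0 0 0 0 0 0" --pt "0.5 0 0 0 0 0 0" --force 100

```text
clock: 11.1
position: [0.569, -0.1954, 0.0675]
tool_rot: [3.141, -0.002, 0.162]
force: [-1.1, 0.4, 7.9]
grip_width: 0.0123
finger_force: 98.5
```

```bash
python3 - <<'E'
from h import *
from workcell import bot
s=bot.observe();print(s["position"],s["tool_rot"],s["qpos"].round(2),s["force"],s["grip_width"])
b=bot.grab_frame("side")["frame"][225:345,260:420]
cv2.imwrite("pics/a4.png",cv2.resize(b,(640,480),interpolation=2))
E
```

```text
[ 0.56895386 -0.19536343  0.06749746] [ 3.14095493e+00 -1.63016676e-03  1.61764516e-01] [-0.2   0.82  0.67  1.81 -0.72  0.77 -0.56] [-1.11700362  0.44344718  7.86970969] 0.012330111292631656
```

View pics/a4.png

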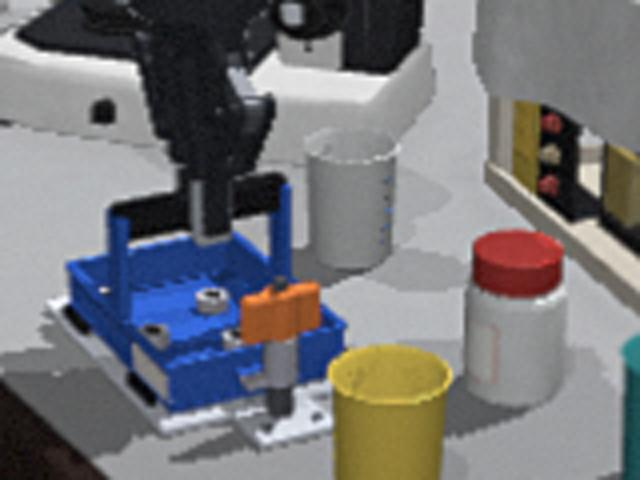

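The pads hold the black bar at (215,205), and the finger is clear of the tray. I'll lift straight up.

Request:
servo_tool --pt "0.5 0 0 -0.7 0 0 0" --pt "0.5 0 0 -1.5 0 0 0" --pt "0.5 0 0 -2.5 0 0 0" --pt "0.5 0 0 -3.7 0 0 0" --pt "0.5 0 0 -5.5 0 0 0" --pt "0.5 0 0 -8 0 0 0" --pt "0.5 0 0 -11 0 0 0" --pt "0.5 0 0 -14 0 0 0" --pt "0.5 0 0 -16 0 0 0" --pt "0.5 0 0 -17 0 0 0" --force 110

```text
clock: 12.15
position: [0.5687, -0.1954, 0.2388]
tool_rot: [3.141, -0.002, 0.161]
force: [0.6, 0.1, -4.4]
grip_width: 0.0122
finger_force: 107.5
```

```bash
python3 - <<'E'
from h import *
from workcell import bot
s=bot.observe();print(s["position"],s["tool_rot"],s["qpos"].round(2),s["force"],s["grip_width"])
# tray frame -> tilt: downhill dir toward corner (-x,+y) of tray
yaw=np.radians(-80.56);d=np.array([-.72,.69]);d/=np.linalg.norm(d)
c,n=np.cos(yaw),np.sin(yaw);D=np.array([c*d[0]-n*d[1],n*d[0]+c*d[1],0]);print("downhill",D)
ax=np.cross([0,0,1],D); A=Ro.from_euler('xyz',s["tool_rot"])
print("axis tool",A.inv().apply(ax))
print("pull back",rel(s,[.45,-.16,.26],9.3))
E
```

```text
[ 0.56866602 -0.19542112  0.23876361] [ 3.14081362e+00 -2.25944488e-03  1.61368725e-01] [-0.32  0.63  0.86  1.69 -0.53  1.07 -0.7 ] [ 0.60954691  0.13837155 -4.38085124] 0.012219107915193482
downhill [0.56411885 0.8256936  0.        ]
axis tool [-0.72432801 -0.68945211 -0.00217369]
pull back [-11.14, -5.4, -2.15, 0.04, -0.13, -0.05]
```

Request:
servo_tool --pt "0.5 -1 0.3 -0.2 0 0 0" --pt "0.5 -3 0.8 -0.5 0 0 0" --pt "0.5 -5 1.4 -0.8 0 0 0" --pt "0.5 -7.2 2 -1.2 0 0 0" --pt "0.5 -9.4 2.6 -1.5 0 0 0" --pt "0.5 -11.4 3.2 -1.8 0 0 0" --pt "0.5 -12.6 3.5 -2 0 0 0" --pt "0.5 -12.6 3.5 -2 0 0 0"

```text
clock: 12.95
position: [0.4482, -0.2507, 0.2565]
tool_rot: [-3.141, -0.0, 0.16]
force: [-0.1, -0.1, -2.9]
grip_width: 0.012
finger_force: 107.5
```

Request:
servo_tool --pt "0.5 0 0 0 -1.5 -1.4 0" --pt "0.5 0 0 0 -3 -2.8 0" --pt "0.5 0 0 0 -4.5 -4.3 0" --pt "0.5 0 0 0 -6 -5.7 0" --pt "0.5 0 0 0 -7.5 -7.1 0" --pt "0.5 0 0 0 -9 -8.5 0" --pt "0.5 0 0 0 -10.5 -10 0" --pt "0.5 0 0 0 -12 -11.4 0" --pt "0.5 0 0 0 -13.5 -12.8 0" --pt "0.5 0 0 0 -15 -14.2 0"

```text
clock: 13.95
position: [0.4497, -0.2499, 0.2563]
tool_rot: [2.872, 0.247, 0.128]
force: [0.6, 0.3, -3.2]
grip_width: 0.0126
finger_force: 107.6
```

```bash
python3 - <<'E'
from h import *
from workcell import bot
s=bot.observe();print(s["position"],s["tool_rot"],s["qpos"].round(2),s["force"],s["grip_width"])
R=Ro.from_euler('xyz',s["tool_rot"]);print(R.apply([0,0,1]))
a=bot.grab_frame("top")["frame"][185:365,290:530];b=bot.grab_frame("side")["frame"][165:345,180:420]
cv2.imwrite("pics/a5.png",np.hstack([cv2.resize(x,(400,300),interpolation=2) for x in(a,b)]))
E
```

```text
[ 0.44965486 -0.24986698  0.2563087 ] [2.87206221 0.24680381 0.12794226] [-0.54  0.63  1.09  1.86 -0.22  1.02 -0.81] [ 0.63017257  0.31010771 -3.16684726] 0.012619625412721408
[-0.19958528 -0.29414885 -0.93468827]
```

View pics/a5.png

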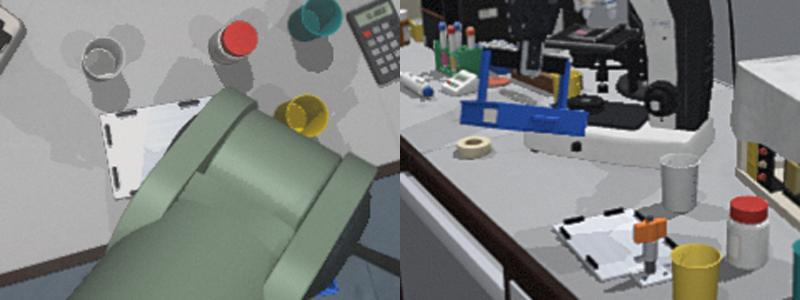

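The tray is in the air, already tilted about 20° away and to the left. The arm hides its inside from the top view. I'll keep tilting.

Request:
servo_tool --pt "0.5 0 0 0 -1.5 -1.4 0" --pt "0.5 0 0 0 -3 -2.9 0" --pt "0.5 0 0 0 -4.5 -4.3 0" --pt "0.5 0 0 0 -6 -5.7 0" --pt "0.5 0 0 0 -7.5 -7.2 0" --pt "0.5 0 0 0 -9 -8.6 0" --pt "0.5 0 0 0 -10.5 -10 0" --pt "0.5 0 0 0 -12 -11.4 0" --pt "0.5 0 0 0 -13.5 -12.9 0" --pt "0.5 0 0 0 -15 -14.3 0"

```text
clock: 15.05
position: [0.4497, -0.2499, 0.2563]
tool_rot: [2.57, 0.474, 0.02]
force: [0.3, -0.1, -3.3]
grip_width: 0.0118
finger_force: 107.7
```

Request:
servo_tool --pt "0.5 0 0 0 0 0 0" --pt "0.5 0 0 0 0 0 0" --pt "0.5 0 0 0 0 0 0" --pt "0.5 0 0 0 0 0 0" --pt "0.5 0 0 0 0 0 0" --pt "0.5 0 0 0 0 0 0" --pt "0.5 0 0 0 0 0 0" --pt "0.5 0 0 0 0 0 0" --pt "0.5 0 0 0 0 0 0" --pt "0.5 0 0 0 0 0 0"

```text
clock: 16.05
position: [0.4496, -0.2499, 0.2563]
tool_rot: [2.573, 0.473, 0.021]
force: [0.3, -0.3, -3.7]
grip_width: 0.0123
finger_force: 107.7
```

```bash
python3 - <<'E'
from h import *
from workcell import bot
s=bot.observe();print(s["position"],s["tool_rot"],s["qpos"].round(2),s["force"],s["grip_width"])
R=Ro.from_euler('xyz',s["tool_rot"]);print(R.apply([0,0,1]))
# tray axes from tool: tray x=-tool y, tray y=tool x ; gravity slope components, corner heights
M=R.as_matrix();g=s["position"]-.019*M[:,2]
X,Y,Z=-M[:,1]*-1,M[:,0],-M[:,2]
X=np.cross(Y,Z)
for c in([-67,47],[67,47],[67,-47],[-67,-47]): print(c,(g+X*c[0]/1000+Y*c[1]/1000-.075*Z).round(3))
a=bot.grab_frame("top")["frame"][185:365,290:530];b=bot.grab_frame("side")["frame"][165:285,170:330]
cv2.imwrite("pics/a6.png",np.hstack([cv2.resize(x,(400,300),interpolation=2) for x in(a,b)]))
E
```

```text
[ 0.44964148 -0.24991184  0.25630277] [2.57311204 0.47260698 0.02089378] [-0.67  0.87  1.17  1.82 -0.08  1.07 -0.97] [ 0.27765353 -0.34857477 -3.7119258 ] 0.01229174667170728
[-0.3722826  -0.5462493  -0.75034483]
[-67, 47] [ 0.453 -0.224  0.161]
[67, 47] [ 0.488 -0.336  0.225]
[67, -47] [ 0.405 -0.337  0.268]
[-67, -47] [ 0.369 -0.225  0.204]
```

View pics/a6.png

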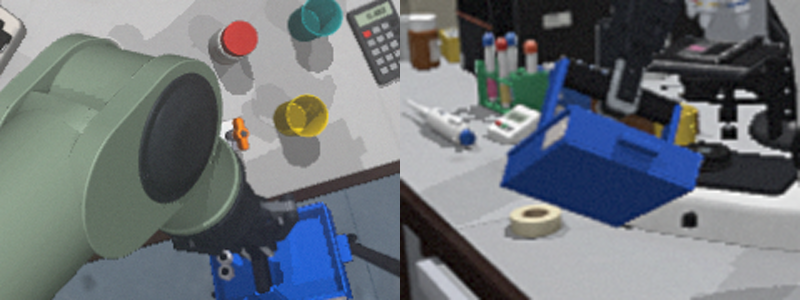

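At 41° tilt, two nuts show at the wall at (225,258) and (225,270), and the gripper hides the rest. I've used all ten views, so I'll check the tray pose and the nuts numerically.

```bash
cat >> h.py <<'E'
def tray(s):
    M=Ro.from_euler('xyz',s["tool_rot"]).as_matrix();g=s["position"]-.019*M[:,2]
    Y,Z=M[:,0],-M[:,2];X=np.cross(Y,Z);B=np.c_[X,Y,Z];return B,g-.078*Z
def tofloor(f,uv,B,o,h):
    p=cv2.undistortPoints(np.float64(uv).reshape(-1,1,2),f["mtx"],np.array([f["k1"],0,0,0.]))[:,0]
    d=(np.c_[p,np.ones(len(p))]@f["R"])@B;c=(-f["R"].T@f["t"]-o)@B
    return (c+d*((h-c[2])/d[:,2])[:,None])[:,:2]*1000
E
python3 - <<'E'
from h import *
from workcell import bot
s=bot.observe();B,o=tray(s)
P=np.array([[x,y,z] for z in(0,28) for x,y in((-70,50),(70,50),(70,-50),(-70,-50))])/1000
W=o+P@B.T
for n,off,k in(("top",(290,185),400/240),("side",(170,165),2.5)):
    f=bot.grab_frame(n);np.save(n+"7.npy",f["frame"])
    print(n,((proj(f,W)-off)*k+([0,0] if n=="top" else [400,0])).round().tolist())
    if n=="top":
        fr=f["frame"];poly=proj(f,W[4:]).astype(int);h=cv2.cvtColor(fr,cv2.COLOR_BGR2HSV)
        m=np.zeros(h.shape[:2],np.uint8);cv2.fillPoly(m,[poly],255)
        print(poly.tolist())
        br=((h[...,1]<90)&(h[...,2]>90)&(m>0)).astype(np.uint8)
        nn,_,st,ce=cv2.connectedComponentsWithStats(br)
        for i in range(1,nn):
            if st[i,4]>4: print(st[i].tolist(),ce[i].round(1),tofloor(f,ce[i],B,o,.009).round(0))
        x0,y0=poly.min(0);x1,y1=poly.max(0)
        t=h[y0-3:y1+4,x0-3:x1+4]
        for r in t: print(''.join('b' if 100<a<128 and c>110 else ('#' if v<70 else ('o' if c<90 and v>110 else '.')) for a,c,v in r))
E
```

```text
top [[211.0, 238.0], [329.0, 208.0], [351.0, 296.0], [225.0, 321.0], [203.0, 230.0], [322.0, 200.0], [345.0, 289.0], [216.0, 316.0]]
[[411, 323], [483, 304], [496, 358], [419, 374]]
[455, 304, 29, 8, 50] [468.8 308.2] [[40. 59.]]
[457, 315, 3, 5, 10] [457.9 316.8] [[16. 48.]]
[447, 333, 7, 6, 25] [450.2 335.4] [[-5. 15.]]
[420, 335, 11, 18, 100] [425.3 344.2] [[-56.  10.]]
[435, 334, 5, 7, 16] [436.8 337.1] [[-31.  18.]]
[413, 337, 5, 23, 47] [415.4 347.5] [[-76.   8.]]
[419, 371, 2, 4, 6] [419.3 372.8] [[-76. -42.]]
....................oooo.#########.oooooooooooooooo..#########################..oooooooooooo
.............o.....oooo...##########..oooooooooo..###....#################....oooooooooooooo
..................oooo....##############.ooo..########...##############...oooooooooooooooooo
..........o.....oooooo..##############################...##########....ooooooooooooooooooooo
.................oooo..######################....###...o...#####...ooooooooooooooooooooooooo
......o.........ooooo..###############.........oo....ooooo.#....oooooooobbbboooooooooooooooo
.........o......ooo
[... 6017 characters left out ...]
oooooooo
oooooooooooo.bbbbbbbbbbbbbbbbbbbbbbbbbbbbbbbbbbbbbbbb..ooooooooooooooooooooooooooooooooooooo
oooooooooooo.bbbbbbbbbbbbbbbbbbbbbbbbbbbbbbbbbbbb.oooooooooooooooooooooooooooooooooooooooooo
oooooooooooo.bbbbbbbbbbbbbbbbbbbbbbbbbbbbbbb.ooooooooooooooooooooooooooooooooooooooooooooooo
ooooooooooooobbbbbbbbbbbbbbbbbbbbbbbbbbooooooooooooooooooooooooooooooooooooooooooooooooooooo
oooooooooooooobbbbbbbbbbbbbbbbbbb.oooooooooooooooooooooooooooooooooooooooooooooooooooooooooo
oooooooooooooo.bbbbbbbbbbbbbbooooooooooooooooooooooooooooooooooooooooooooooooooooooooooooooo
side [[618.0, 225.0], [696.0, 188.0], [566.0, 139.0], [501.0, 183.0], [626.0, 193.0], [705.0, 151.0], [576.0, 101.0], [510.0, 150.0]]
```

The side-view corners match the prediction, so the handle hasn't slipped. Two nuts are on the -x wall next to the corner and the gripper hides the others. I'll ease the tilt to about 15°, where the nuts stay put, and check the corner.

Request:
servo_tool --pt "0.5 0 0 0 2 1.9 0" --pt "0.5 0 0 0 4 3.8 0" --pt "0.5 0 0 0 6.5 6.2 0" --pt "0.5 0 0 0 9 8.6 0" --pt "0.5 0 0 0 11.5 11 0" --pt "0.5 0 0 0 14 13.4 0" --pt "0.5 0 0 0 16 15.2 0" --pt "0.5 0 0 0 18 17.1 0" --pt "0.5 0 0 0 18 17.1 0"

```text
clock: 17.15
position: [0.4489, -0.2509, 0.2568]
tool_rot: [2.931, 0.195, 0.138]
force: [0.4, 0.0, -3.0]
grip_width: 0.0125
finger_force: 107.6
```

```bash
cat > look.py <<'E'
from h import *
from workcell import bot
s=bot.observe();B,o=tray(s);print(s["clock"],B[2].round(2),s["qpos"].round(2))
f=bot.grab_frame("top");h=cv2.cvtColor(f["frame"],cv2.COLOR_BGR2HSV)
# rectified view of the floor plane (8 mm above floor), 2 mm cells, far side (+y) up, -x left
xs=np.arange(-74,76,2.);ys=np.arange(54,-56,-3.)
for y in ys:
    uv=proj(f,o+np.c_[xs,0*xs+y,0*xs+11]/1000@B.T).round().astype(int)
    print('%4d '%y+''.join('b' if 100<a<128 and c>110 else('#' if v<70 else('o' if c<90 and v>110 else '.')) for a,c,v in h[uv[:,1].clip(0,479),uv[:,0].clip(0,639)]))
E
python3 look.py
```

```text
17.15 [ 0.21 -0.19  0.96] [-0.49  0.58  1.06  1.87 -0.25  1.01 -0.77]
  54 oooooooooooooooooooooooooooooo..ooooooooooooooooooooooooooooooooooooooooooo
  51 ooooooooooooooooooooooooooooooooooooooooooooooooooooooooooooooooooooooooooo
  48 ooooooooooooooooooooooooooo..oooooooooooooooooooooooooooooooooooooooooooooo
  45 oooooooooooooooooooooooooo.oooooooooooooooooooooooooooooooooooooooooooooooo
  42 oooooooooooooooooooooooo.oooooooooooooooooooooooooooooooooooooooooooooooooo
  39 oooooooooooooooooooooo..ooooooooooooooooooooooooooooooooooooooooooooooooooo
  36 oooooooooooooooooooo....ooooooooooooooooooooooooooooooooooooooooooooooooooo
  33 oooooooooooooooooooo..ooooooooooooooooooooooooooooooooooooooooooooooooooooo
  30 oooooooooooooooooo..ooooooooooooooooooooooooooooooooooooooooooooooooooooooo
  27 oooooooooooooooo.oooooooooooooooooooooooooooooooooooooooooooooooooooooooooo
  24 oooooooooooooo..ooooooooooooooooooooooooooooooooooooooooooooooooooooooooooo
  21 ooooooooooooo.ooooooooooooooooooooooooooooooooooooooooooooooooooooooooooooo
  18 ooooooooooooooooooooooooooooooooooooooooooooooooooooo
[... 1266 characters left out ...]
oooooooooooooooooooooooooooooooooooooooooooooooooooo
 -33 ooooooooooooooooooooooooooooooooooooooooooooooooooooooooooooooooooooooooooo
 -36 ooooooooooooooooooooooooooooooooooooooooooooooooooooooooooooooooooooooooooo
 -39 ooooooooooooooooooooooooooooooooooooooooooooooooooooooooooooooooooooooooooo
 -42 oooooooooooooooooooooooooooooooooooooooooooooooooooooooooooooooooooooooooo.
 -45 ooooooooooooooooooooooooooooooooooooooooooooooooooooooooooooooooooooooooo..
 -48 oooooooooooooooooooooooooooooooooooooooooooooooooooooooooooooooooooooooo..o
 -51 oooooooooooooooooooooooooooooooooooooooooooooooooooooooooooooooooooooo...oo
 -54 ooooooooooooooooooooooooooooooooooooooooooooooooooooooooooooooooooo....oooo
```

The arm hides everything from the top. The side camera can look over the near wall if the tray is level, and nuts at rest stay put, so I'll level it briefly.

Request:
servo_tool --pt "0.5 0 0 0 1.5 1.4 0" --pt "0.5 0 0 0 3 2.8 0" --pt "0.5 0 0 0 5 4.7 0" --pt "0.5 0 0 0 7 6.6 0" --pt "0.5 0 0 0 9 8.5 0" --pt "0.5 0 0 0 10.5 10 0" --pt "0.5 0 0 0 11.5 11 0" --pt "0.5 0 0 0 11.5 11 0"

```text
clock: 18.0
position: [0.4492, -0.2506, 0.2565]
tool_rot: [3.134, 0.006, 0.16]
force: [0.8, 0.1, -3.1]
grip_width: 0.012
finger_force: 107.6
```

```bash
cat > look2.py <<'E'
from h import *
from workcell import bot
s=bot.observe();B,o=tray(s);print(s["clock"],B[2].round(3))
f=bot.grab_frame("side");h=cv2.cvtColor(f["frame"],cv2.COLOR_BGR2HSV)
P=np.array([[x,y,z] for z in(3,28) for x,y in((-67,47),(67,47),(67,-47),(-67,-47))])/1000
q=proj(f,o+P@B.T).round().astype(int);x0,y0=q.min(0)-2;x1,y1=q.max(0)+2;print((q-[x0,y0]).tolist())
for r in h[y0:y1,x0:x1]: print(''.join('b' if 100<a<128 and c>110 else('#' if v<70 else('o' if c<90 and v>110 else '.')) for a,c,v in r))
E
python3 look2.py
```

```text
18.0 [ 0.008 -0.006  1.   ]
[[47, 14], [73, 33], [24, 42], [2, 20], [47, 2], [73, 20], [23, 28], [2, 8]]
ooooooo.bbbb.............ooo..###.........########......bbbbb........oooooo
oooooooobbbb..............oooo..###################.....bbbbb........oooooo
oooooooobbbb.............oooooooo..################.....bbbbb........oooooo
oooooooobbbb.............oooooooooo...#####.bbbbb.#.....bbbbb........oooooo
oooooooobbbbb......oo..ooooooooooooo.bbbbbbbbbbbbbb......bbbb.........ooooo
oooooooobbbbboooooooooooooooooobbbbbbbbbbbbbbbbbbbbb.....bbbb.........ooooo
oooooooobbbbboooooooooo..bbbbbbbbbbbbbbbbbbbbbbbbbbbb....bbbb.........ooooo
oooooooobbbbbooo.bbbbbbbbbbbbbbbbbbbbbbbbbbbbbbbbbbbbbo..bbbb.......ooooooo
oooo.ooobbbbbbbbbbbbbbbbbbbbbbbbbbbbbbbbbbbbbbbbbbbbbbbbbbbbb.......ooooooo
..bbbbbbbbbbbbbbbbbbbbbbbbbbbbbbbbbbbbbbbbbbbbbbbbbbbbbbbbbbb.......oo..ooo
bbbbbbbbbbbbbbbbbbbbbbbbbbbbbbbbbbbbbbbbbbbbbbbbbbbbbbbbbbbbb.....######...
bbbbbbbbbbbbbbbbbbbbbbbbbbbbbbbbbbbbbbbbbbbbbbbbbbbbbbbbbbbbbb#############
bbbbbbbbbbbbbbbbbbbbbbbbbbbbbbbbbbbbbbbbbbo.bb..bbbbbbbbbbbbbb#######.....#
bbbbbbb
[... 1648 characters left out ...]
bbbbbbbbbbbbbbbo
ooooooooooooob.ooooooobbbbbbbbbbbbbbbbbbbbbbbbbbbbbbbbbbbbbbbbbbbbbbbbbbbbo
oooooooooooooob.ooooo.bbbbbbbbbbbbbbbbbbbbbbbbbbbbbbbbbbbbbbbbbbbbbbbbbbbbb
o.......ooooooob.oooo.bbbbbbbbbbbbbbbbbbbbbbbbbbbbbbbbbbbbbbbbbbbbbbbbboooo
........oooooooob.oooobbbbbbbbbbbbbbbbbbbbbbbbbbbbbbbbbbbbbbbbbbb..#ooooooo
o..oooooooooooooob.ooobbbbbbbbbbbbbbbbbbbbbbbbbbbbbbbbbbbbboooo.####.oooooo
oooooooooooooooooob.oobbbbbbbbbbbbbbbbbbbbbbbbbbbbbbboooooooooo######oooooo
oooooooooooooooooooboobbbbbbbbbbbbbbbbbbbbbbbbbooooooooooooooo.######oooooo
oooooooooooooooooooobbbbbbbbbbbbbbbbbbbbb.ooooooooooooooooooooo######oooooo
ooooooooooooo.ooooooobbbbbbbbbbbbbb.oo..##.oooooooooooooooooooo#####.oooooo
```

All five nuts are packed at the target corner, three along the end wall and two along the far wall. I'll tilt steeply again and hold.

Request:
servo_tool --pt "0.5 0 0 0 -2 -1.9 0" --pt "0.5 0 0 0 -5 -4.8 0" --pt "0.5 0 0 0 -8 -7.6 0" --pt "0.5 0 0 0 -11 -10.5 0" --pt "0.5 0 0 0 -14 -13.3 0" --pt "0.5 0 0 0 -17 -16.2 0" --pt "0.5 0 0 0 -20 -19 0" --pt "0.5 0 0 0 -23 -21.9 0" --pt "0.5 0 0 0 -26 -24.8 0" --pt "0.5 0 0 0 -28 -26.7 0"

```text
clock: 19.05
position: [0.4506, -0.2487, 0.2558]
tool_rot: [2.602, 0.454, 0.036]
force: [0.5, -0.1, -3.3]
grip_width: 0.012
finger_force: 107.8
```

Request:
servo_tool --pt "0.5 0 0 0 -1.5 -1.4 0" --pt "0.5 0 0 0 -1.5 -1.4 0" --pt "0.5 0 0 0 -1.5 -1.4 0" --pt "0.5 0 0 0 -1.5 -1.4 0" --pt "0.5 0 0 0 -1.5 -1.4 0" --pt "0.5 0 0 0 -1.5 -1.4 0" --pt "0.5 0 0 0 -1.5 -1.4 0" --pt "0.5 0 0 0 -1.5 -1.4 0" --pt "0.5 0 0 0 -1.5 -1.4 0" --pt "0.5 0 0 0 -1.5 -1.4 0"

```text
clock: 20.05
position: [0.4496, -0.2499, 0.2563]
tool_rot: [2.573, 0.473, 0.021]
force: [0.0, 0.0, -2.6]
grip_width: 0.0119
finger_force: 107.8
```

```bash
python3 - <<'E'
from h import *
from workcell import bot
s=bot.observe();B,o=tray(s);print(s["clock"],B[2].round(3),abs(s["qd"]).max(),s["grip_width"],s["force"])
f=bot.grab_frame("top");g=cv2.cvtColor(f["frame"],cv2.COLOR_BGR2HSV);a=np.load("top7.npy");
p=proj(f,o+np.array([[-58,4,11],[-58,22,11]])/1000@B.T).round().astype(int);print(p)
print("diff to earlier tilted picture",cv2.absdiff(f["frame"],a)[300:380,405:500].mean())
print(bot.job_done())
E
```

```text
20.05 [ 0.479 -0.455  0.75 ] 0.004248013157579882 0.01192440126951989 [ 0.04500511  0.04981082 -2.55693843]
[[424 347]
 [423 338]]
diff to earlier tilted picture 2.335438596491228
the job is handed in; nothing more can be done
None
```

The job is handed in at about 20 s: the wing nut is turned to its stop, and the lifted tray is held still at about 41° with all five nuts in the corner nearest the white beaker; the arm never went near the beaker or the jar.

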